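# Test-fit shelf rail sleeves on the leaning gauge pin

### The arm

A 6-joint arm with a two-finger parallel gripper is mounted at the origin on the work surface. World frame = base frame: x ahead of the robot, y to its left, z up, the work surface at z = 0. Lengths are in m, angles in rad, forces in N, time in s.
With the tool pointing down it reaches from about 0.3 to 0.95 m from the base axis. Payload 3.1 kg.
Tool frame: the origin (TCP) lies on the centre line of the jaws, within the pads' length; the fingertips stand 22 mm ahead of it and the grasp point (between the pads) lies 3 mm ahead of it; z points along the fingers, y is the line along which they close (so a half turn about z gives the same grasp; the last joint's range is limited). The gripper opens to 85 mm and grips with 20 to 120 N. Pads are 22 mm wide; open, the fingers measure 114 mm over their backs; the gripper's body (76 mm by 85 mm) begins 54 mm behind the grasp point. The pads swing forward as they close: fully open they stand 13 mm farther back than shut.
Start: joints at [1.162, 0.308, 1.634, -0, 1.2, -0.07], TCP at [0.208, 0.589, 0.253] pointing down, gripper open.
Joint ranges: [-3.06, 3.06], [-0.79, 1.96], [0.05, 2.63], [-1.19, 4.34], [0.05, 2.64], [-2.94, 2.94]. Speed limits (rad/s): [2.79, 2.79, 3.14, 3.14, 3.14, 3.14].

### API

Orientations are given as a unit quaternion [w, x, y, z].
In Python, from bench import arm, optics, ticket gives the robot as it stands.
- The arm moves only by the shell command python3 -m creep 'ROWS'. ROWS is JSON, a list of rows, each a list of 3 entries, a list of its own where there are three numbers: the shift along the world's x, y, z in units of 25 mm (1.0 is 25 mm), then the turn about the world's z in units of 6 degrees (1.0 is 6 degrees), then the finger opening in mm, from 0 to 85.4. A call has 1 to 10 rows; each row is the pose to reach, as a shift and turn from the pose commanded when the call began; what a row does not reach only later rows make up. A row lasts 1/12 s, in which the tool goes at most 41.7 mm and 7.16 degrees, less where a joint would pass 70% of its speed; a pose out of reach is approached as far as the arm can. A call with a gripper value outside its range is refused whole. The fingers move at their own pace and stop on an object; the grip force is fixed at half the most. Time passes only in rows, so rows that repeat a pose let the fingers close. It gives the time, the measured TCP pose, the force, the opening and the grip force at its end, in the units of the state.
- arm.get_obs(): the state, without advancing time (a new reading comes with each control period).
- optics.read_camera(name): name is "scene" or "top" or "wrist"; returns (picture, depth): 420x560x3 uint8, blue, green, red; 420x560 float32, m along the optical axis (not along the pixel's ray), 0 where there is no reading.
- optics.calibration(name): a dict with "camera_matrix" (3x3 intrinsics, pixels), "k1" (the pictures are not rectified: a ray, as slopes to the right and down, at radius r is drawn at 1 + k1 r^2 times it, then the intrinsics apply), "extrinsics" (4x4, takes a point from world to camera coordinates); the wrist camera has in their place "tool_from_camera" (4x4, takes a point from camera to tool coordinates, whose origin is the TCP and whose axes are the flange's). Camera axes: x right, y down, z forward; pixel columns grow to the right and rows downward; lengths in m; the calibration is good to about 2 mm. A picture is of the moment at which its call begins: read the wrist's pose just before it. calibration takes no time and is no camera call.
- ticket.sign_off(): hands the job in; it is judged then, once.
The state is a dict: "time_s": time; "qpos": joint angles; "joint_velocities": joint speeds; "tau": joint torques, N m; "tool_pos": TCP position; "tcp_rot": TCP orientation; "wrist_force": force on the tool from outside, world axes, zero at the start; "moment": the same for the moment, N m; "width": finger opening in m; "grip_force": force on a finger pad.
Only numpy, scipy, OpenCV 4.12 (cv2) and the standard library are available. Lean on these libraries where they do the work, as an engineer would, in place of code of your own. Each camera call takes 0.05 s, during which the arm holds its last target. There are 200 camera calls.

### The job

One of the two cap sleeves fits the leaning gauge pin and the other is too tight inside: find out which by gently sliding them on, never forcing. Leave the one that fits fully home on the pin, its flange flush on the plate with the small key in its notch, and stand the tight one upright in the open reject tray. Leave the tin, the jar and the carton where they are.

Things in the scene. Friction and masses are not known exactly. Their poses are not given: they have to be found in the camera images.
- sleeve_a: White plastic cap sleeve, standing flange down, closed end up: body 36 mm in diameter, 46 mm tall overall; flange at the bottom 54 mm across, 6 mm thick, with one V notch through its rim at the sleeve's +x. Blind bore from below, 40 mm deep, 19 mm wide at the mouth; if tight, then from 14 mm in, unseen. Origin: centre of the underside; z up the axis. The other sleeve looks the same.
- sleeve_b: White plastic cap sleeve, standing flange down, closed end up: body 36 mm in diameter, 46 mm tall overall; flange at the bottom 54 mm across, 6 mm thick, with one V notch through its rim at the sleeve's +x. Blind bore from below, 40 mm deep, 19 mm wide at the mouth; if tight, then from 14 mm in, unseen. Origin: centre of the underside; z up the axis. The other sleeve looks the same.
- sleeve_a_notch (a point): Point in the flange notch of sleeve_a, 24 mm from its axis along its +x, at the level of its underside.
- sleeve_b_notch (a point): Point in the flange notch of sleeve_b, 24 mm from its axis along its +x, at the level of its underside.
- pin: Fixed steel gauge pin, 16 mm in diameter, 38 mm long, last 5 mm tapered to 10, square to an 84 x 84 mm aluminium plate sloping 30 degrees: the pin leans 30 degrees. Origin: pin's foot in the plate's face, 64 mm above the bench; z to the tip, x up the slope. A fitting sleeve ends with its origin and axes on these; a tight one stops 13 to 22 mm short, one on top of the key 5 mm short.
- key (a point): Foot of the key, a dark steel stud 8 mm in diameter and 5 mm high, pointed above, standing on the plate's face 24 mm up the slope from the pin's axis (pin's +x).
- tray: Grey open reject tray, fixed, 160 x 160 mm, 35 mm high, walls and floor 5 mm thick. Origin: centre of its underside.
- tin: Bystander: a tin standing on the bench, 74 mm in diameter, 100 mm tall. Origin: centre of its underside.
- jar: Bystander: a glass jar with a lid, 68 mm in diameter, 110 mm tall. Origin: centre of its underside.
- carton: Bystander: a small cardboard carton, 60 x 90 mm, 45 mm tall. Origin: centre of its underside.

How it is judged:
At the end, for the whole second after the job is handed in: One sleeve is fully home on the pin (its origin within 4.5 mm of the pin's, axes within 0.09 rad, its notch point within 6 mm of the key's), and the other stands upright (within 0.15 rad) on the floor of the tray, its axis within 55 mm of the tray's centre lines; both are at rest (((distance between sleeve_a and pin below 0.0045 m and angle between the z axis of sleeve_a and the z axis of pin, either way round below 0.09 rad and distance between sleeve_a_notch and key below 0.006 m and linear speed of each of sleeve_a, sleeve_b below 0.02 m/s and x of sleeve_b in the frame of tray between -0.055 and 0.055 m and y of sleeve_b in the frame of tray between -0.055 and 0.055 m and z of sleeve_b in the frame of tray below 0.012 m and angle between sleeve_b's own z axis and vertical below 0.15 rad) or (distance between sleeve_b and pin below 0.0045 m and angle between the z axis of sleeve_b and the z axis of pin, either way round below 0.09 rad and distance between sleeve_b_notch and key below 0.006 m and linear speed of each of sleeve_b, sleeve_a below 0.02 m/s and x of sleeve_a in the frame of tray between -0.055 and 0.055 m and y of sleeve_a in the frame of tray between -0.055 and 0.055 m and z of sleeve_a in the frame of tray below 0.012 m and angle between sleeve_a's own z axis and vertical below 0.15 rad))); the robot touches nothing.
It fails at once if the tin is moved more than 25 mm (distance of tin from where it was at the start of the episode above 0.025 m).
It fails at once if the jar is moved more than 25 mm (distance of jar from where it was at the start of the episode above 0.025 m).
It fails at once if the carton is moved more than 25 mm (distance of carton from where it was at the start of the episode above 0.025 m).
It fails at once if a sleeve is forced on the gauge (over 110 N) (contact force between any of sleeve_a, sleeve_b and pin above 110 N).
It also fails if it takes over 64 s, if anything falls off the work surface, if the arm or the gripper's body presses on something with over 40 N, if the wrist force passes 120 N, or if a joint passes its speed limit or range.

## Working session

There is one attempt and no reset: what is moved stays moved. The work goes in short steps, Python scripts to look and compute and a shell command to move; the robot and the scene stay as the last step left them, time stands still between calls to the robot, and variables do not carry over. Pictures are saved under pics/ and viewed, at most 10 in all, crops included, and the job is handed in when it is done.

```bash
ls; mkdir -p pics
python3 - <<'E'
from bench import arm, optics, ticket
import cv2, numpy as np
o=arm.get_obs(); print({k:np.round(v,3).tolist() for k,v in o.items()})
for n in ("scene","top"):
    p,d=optics.read_camera(n); cv2.imwrite(f"pics/{n}0.png",p); np.savez(f"{n}0.npz",p=p,d=d)
    c=optics.calibration(n); print(n,np.round(c["camera_matrix"],1).tolist(),c["k1"],np.round(c["extrinsics"],4).tolist())
print(optics.calibration("wrist"))
E
```

```text
pics
{'time_s': 0.0, 'qpos': [1.162, 0.309, 1.635, -0.0, 1.2, -0.07], 'joint_velocities': [0.0, 0.0, 0.0, 0.001, -0.001, 0.0], 'tau': [0.002, -41.526, -27.667, 0.0, 0.01, 0.0], 'tool_pos': [0.207, 0.589, 0.252], 'tcp_rot': [-0.0, 0.169, 0.986, -0.001], 'wrist_force': [-0.052, -0.857, 0.903], 'moment': [0.008, 0.047, 0.003], 'grip_force': 0.0, 'width': 0.085}
scene [[455.5, 0.0, 276.7], [0.0, 455.5, 205.2], [0.0, 0.0, 1.0]] -0.008819747019892283 [[0.1542, 0.988, -0.0095, -0.0773], [0.546, -0.0932, -0.8326, -0.233], [-0.8235, 0.1232, -0.5538, 1.5078], [0.0, 0.0, 0.0, 1.0]]
top [[510.2, 0.0, 278.6], [0.0, 510.2, 205.9], [0.0, 0.0, 1.0]] -0.11523333988352762 [[0.0577, -0.9983, 0.0057, -0.0381], [-0.9754, -0.0576, -0.2128, 0.5616], [0.2128, 0.0067, -0.9771, 1.1901], [0.0, 0.0, 0.0, 1.0]]
{'camera_matrix': array([[360.67436872,   0.        , 277.36426489],
       [  0.        , 360.67436872, 205.59857679],
       [  0.        ,   0.        ,   1.        ]]), 'k1': -0.06471079634213606, 'tool_from_camera': array([[-3.13825712e-04, -9.55712644e-01, -2.94301281e-01,
         7.54877203e-02],
       [ 9.99998600e-01, -7.83670987e-04,  1.47854945e-03,
         6.37032754e-04],
       [-1.64370378e-03, -2.94300404e-01,  9.55711552e-01,
        -1.21474146e-01],
       [ 0.00000000e+00,  0.00000000e+00,  0.00000000e+00,
         1.00000000e+00]])}
```

View pics/scene0.png

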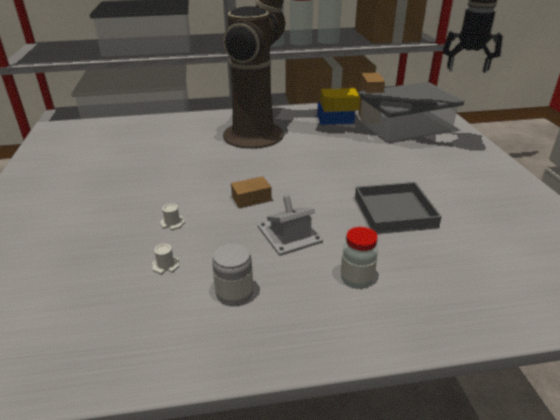

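View pics/top0.png

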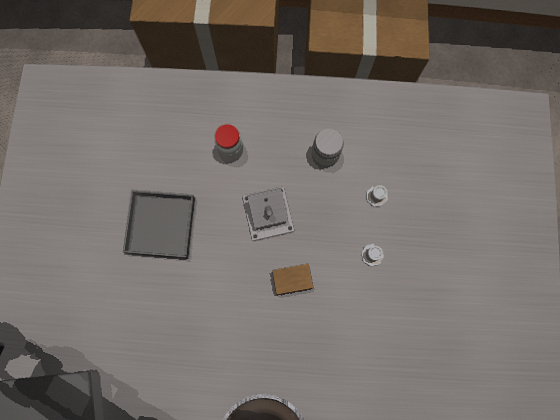

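```bash
cat > h.py <<'E'
import numpy as np, cv2
from bench import arm, optics
from scipy.spatial.transform import Rotation as R
def rays(c,uv):
    K=np.array(c["camera_matrix"]); uv=np.asarray(uv,float).reshape(-1,2)
    q=(uv-K[:2,2])/[K[0,0],K[1,1]]; x=q.copy()
    for _ in range(10): x=q/(1+c["k1"]*(x**2).sum(1))[:,None]
    return np.c_[x,np.ones(len(x))]
def c2w(n,o=None):
    c=optics.calibration(n)
    if n!="wrist": return c,np.linalg.inv(c["extrinsics"])
    w,x,y,z=o["tcp_rot"]; T=np.eye(4); T[:3,:3]=R.from_quat([x,y,z,w]).as_matrix(); T[:3,3]=o["tool_pos"]
    return c,T@c["tool_from_camera"]
def cloud(n,d,o=None):
    c,T=c2w(n,o); v,u=np.mgrid[:420,:560]
    P=rays(c,np.c_[u.ravel(),v.ravel()])*d.reshape(-1,1)
    return (P@T[:3,:3].T+T[:3,3]).reshape(420,560,3)
def onplane(n,uv,z,o=None):
    c,T=c2w(n,o); D=rays(c,uv)@T[:3,:3].T
    return T[:3,3]+D*((z-T[2,3])/D[:,2])[:,None]
E
python3 - <<'E'
from h import *
for n in("top",):
    f=np.load(f"{n}0.npz"); d=f["d"]; p=f["p"]; W=cloud(n,d)
    bg=W[120:330,100:420]; print("bench z",np.median(bg[...,2]))
    # sleeves: bright pixels
    g=cv2.cvtColor(p,cv2.COLOR_BGR2HSV)
    m=((g[...,2]>165)&(g[...,1]<60)).astype(np.uint8); m[:,:355]=0;m[:,400:]=0;m[:170]=0;m[280:]=0
    k,_,st,ce=cv2.connectedComponentsWithStats(m)
    for i in range(1,k):
        if st[i,4]>15: print(st[i],ce[i],onplane(n,ce[i],0.006))
    for (u,v) in ((377,193),(374,253)):
        s=W[v-15:v+16,u-15:u+16].reshape(-1,3); t=s[(s[:,2]>0.038)&(s[:,2]<.055)]; fl=s[(s[:,2]>0.003)&(s[:,2]<.012)]
        print("body top",len(t),t.mean(0),"range mid",(t.min(0)+t.max(0))/2,"fl",(fl.min(0)+fl.max(0))/2)
    s=W[185:240,240:298].reshape(-1,3); h=s[(s[:,2]>0.035)&(s[:,2]<.1)]
    # plane RANSAC
    best=None; r=np.random.default_rng(0)
    for _ in range(500):
        a,b,c=h[r.choice(len(h),3,False)]; nn=np.cross(b-a,c-a); L=np.linalg.norm(nn)
        if L<1e-7: continue
        nn/=L; nn*=np.sign(nn[2]); 
        if not .75<nn[2]<.95: continue
        i=abs((h-a)@nn)<.002
        if best is None or i.sum()>best.sum(): best=i
    q=h[best]; c0=q.mean(0); nn=np.linalg.svd(q-c0)[2][2]; nn*=np.sign(nn[2]); print("plate n",nn,"ang",np.degrees(np.arccos(nn[2])),len(q),len(h),"cent",c0, "mid",(q.min(0)+q.max(0))/2, q.min(0),q.max(0))
    off=(s-c0)@nn; pp=s[(off>.006)&(off<.05)&(s[:,2]<.12)]; print("pin pts",len(pp)); print(np.round(pp[np.argsort(pp[:,2])],3)[::max(1,len(pp)//12)].tolist())
    # tray
    s=W[185:265,120:200].reshape(-1,3); t=s[(s[:,2]>.028)&(s[:,2]<.042)]; rc=cv2.minAreaRect((t[:,:2]*1000).astype(np.float32)); print("tray",rc)
    for nm,(v0,v1,u0,u1) in dict(jar=(115,165,205,250),tin=(120,172,305,350),carton=(255,300,262,322)).items():
        s=W[v0:v1,u0:u1].reshape(-1,3); t=s[s[:,2]>(.04 if nm=="carton" else .085)]; print(nm,t.mean(0),t.min(0),t.max(0))
    cv2.imwrite("pics/z.png",np.hstack([cv2.resize(p[180:250,235:305],(390,390),interpolation=2),cv2.resize(p[180:270,345:405][:, :],(390,585),interpolation=2)[:390]]))
E
```

```text
bench z 5.786474356861415e-05
[367 187   6  11  20] [369.  191.1] [[ 0.627547   -0.23620262  0.006     ]]
[374 186  13  15  95] [379.64210526 192.32631579] [[ 0.62595282 -0.26402782  0.006     ]]
[362 244  21  22 195] [373.36923077 253.58461538] [[ 0.46570519 -0.25075339  0.006     ]]
body top 164 [ 0.61788561 -0.25688296  0.04475717] range mid [ 0.61865712 -0.25691731  0.04536052] fl [ 0.62319809 -0.25588701  0.00747836]
body top 174 [ 0.46318012 -0.24800908  0.04495221] range mid [ 0.46280437 -0.24795203  0.04519416] fl [ 0.46541155 -0.25230235  0.00722314]
plate n [-0.48533832 -0.13947221  0.86313047] ang 30.330089495374366 657 1149 cent [0.55570425 0.0223575  0.06412147] mid [0.55473599 0.02227617 0.06425964] [ 0.51018894 -0.02771622  0.04172958] [0.59928303 0.07226855 0.0867897 ]
pin pts 64
[[0.522, 0.021, 0.055], [0.558, 0.023, 0.073], [0.547, 0.027, 0.078], [0.549, 0.027, 0.08], [0.575, 0.029, 0.084], [0.551, 0.017, 0.087], [0.535, 0.012, 0.09], [0.547, 0.017, 0.094], [0.536, 0.023, 0.095], [0.536, 0.021, 0.096], [0.541, 0.024, 0.098], [0.533, 0.018, 0.098], [0.543, 0.019, 0.1]]
tray ((508.3087158203125, 293.55419921875), (161.7606201171875, 162.17494201660156), 88.93347930908203)
jar [0.70898182 0.12856734 0.12711666] [ 0.29674927 -0.01368967  0.08502373] [0.74927224 0.1616503  1.28249337]
tin [ 0.71236593 -0.1162816   0.11961583] [ 0.29674927 -0.15540107  0.0850397 ] [ 0.75594365 -0.01368967  1.28249337]
carton [ 0.38798467 -0.04761762  0.05693723] [ 0.29674927 -0.09680944  0.04001799] [0.4262334  0.00170308 1.28249337]
```

View pics/z.png

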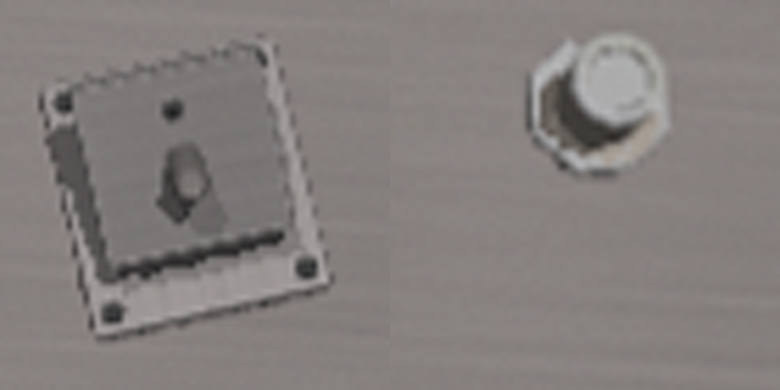

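```bash
R='[[6,-15,0],0,85]'; python3 -m creep '[[[0.5,-1.6,0],0,85],[[1.1,-3.2,0],0,85],[[1.7,-4.8,0],0,85],[[2.3,-6.4,0],0,85],[[2.9,-8,0],0,85],[[3.5,-9.5,0],0,85],[[4.1,-11,0],0,85],[[4.7,-12.5,0],0,85],[[5.3,-14,0],0,85],[[5.9,-15.5,0],0,85]]'; python3 -m creep '[[[0.5,-1.5,0],0,85],[[1.1,-3,0],0,85],[[1.7,-4.5,0],0,85],[[2.3,-6,0],0,85],[[2.9,-7.5,0],0,85],[[3.5,-9,0],0,85],[[4.1,-10.5,0],0,85],[[4.7,-12,0],0,85],[[5.3,-13.5,0],0,85],[[5.9,-15,0],0,85]]';  python3 -m creep '[[[0.4,-1.5,-0.7],0,85],[[0.7,-2.9,-1.4],0,85],[[0.7,-2.9,-2],0,85],[[0.7,-2.9,-2],0,85],[[0.7,-2.9,-2],0,85]]'
python3 - <<'E'
from h import *
o=arm.get_obs(); p,d=optics.read_camera("wrist"); np.savez("w1.npz",p=p,d=d); cv2.imwrite("pics/w1.png",p); print(o["tool_pos"],o["tcp_rot"],o["qpos"],o["time_s"])
import json; json.dump({k:np.asarray(v).tolist() for k,v in o.items()},open("w1.json","w"))
E
```

```text
time_s: 0.93
tool_pos: [0.3552, 0.2, 0.2531]
tcp_rot: [0.0, 0.168, 0.986, -0.0]
wrist_force: [0.3, -0.3, 0.7]
width: 0.0852
grip_force: 0.0
time_s: 1.77
tool_pos: [0.5027, -0.175, 0.2528]
tcp_rot: [-0.0, 0.169, 0.986, 0.0]
wrist_force: [0.8, 0.5, -0.6]
width: 0.085
grip_force: 0.0
time_s: 2.18
tool_pos: [0.5188, -0.245, 0.2015]
tcp_rot: [-0.002, 0.169, 0.986, 0.001]
wrist_force: [-0.4, 0.7, -0.5]
width: 0.0851
grip_force: 0.0
[ 0.51881275 -0.24495086  0.20148219] [-0.00216943  0.16905143  0.98560435  0.00099018] [-5.17201180e-01  2.67967665e-01  1.79786273e+00  4.36622500e-04
  1.08051617e+00 -1.74846871e+00] 2.1833
```

View pics/w1.png

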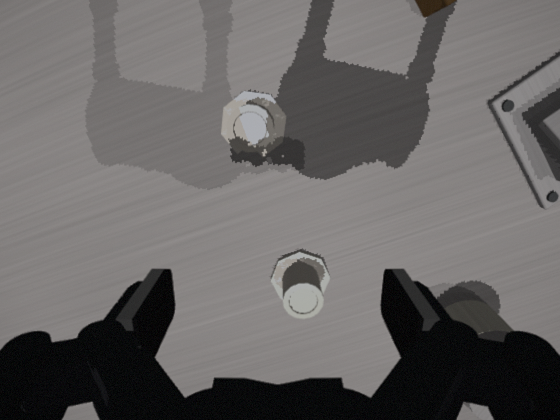

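```bash
cat > notch.py <<'E'
from h import *; import json
def project(n,P,o=None):
    c,T=c2w(n,o); q=np.asarray(P).reshape(-1,3)-T[:3,3]; q=q@T[:3,:3]; x=q[:,:2]/q[:,2:]
    K=np.array(c["camera_matrix"]); return x*(1+c["k1"]*(x**2).sum(1))[:,None]*[K[0,0],K[1,1]]+K[:2,2]
def ortho(n,p,ctr,z,o=None,half=.035,N=390):
    t=(np.arange(N)+.5)/N*2*half-half; X,Y=np.meshgrid(ctr[0]-t,ctr[1]-t,indexing="ij")  # rows down=-x, cols right=-y
    uv=project(n,np.c_[X.ravel(),Y.ravel(),np.full(X.size,z)],o).astype(np.float32).reshape(N,N,2)
    return cv2.remap(p,uv[...,0],uv[...,1],cv2.INTER_LINEAR)
E
python3 - <<'E'
from notch import *
o=json.load(open("w1.json")); f=np.load("w1.npz"); p=f["p"]; W=cloud("wrist",f["d"],o)
im=[]
for c in ((.465,-.249),(.620,-.257)):
    s=W.reshape(-1,3); s=s[(np.hypot(s[:,0]-c[0],s[:,1]-c[1])<.04)]
    t=s[(s[:,2]>.04)&(s[:,2]<.055)]; fl=s[(s[:,2]>.003)&(s[:,2]<.01)]
    print("top",np.median(t[:,2]),cv2.minEnclosingCircle((t[:,:2]*1000).astype(np.float32)),"fl",cv2.minEnclosingCircle((fl[:,:2]*1000).astype(np.float32)))
    im.append(cv2.convertScaleAbs(ortho("wrist",p,c,.006,o),alpha=1.3))
cv2.imwrite("pics/n1.png",np.hstack(im))
E
```

```text
top 0.04638579037850765 ((462.998779296875, -245.98684692382812), 17.949098587036133) fl ((465.1270751953125, -249.6611328125), 37.01836395263672)
top 0.04640377022091702 ((616.908203125, -254.64122009277344), 18.245393753051758) fl ((617.7753295898438, -252.58856201171875), 30.76115608215332)
```

View pics/n1.png

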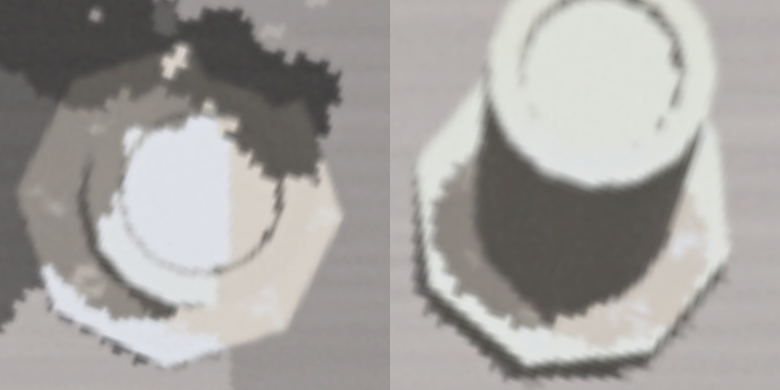

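Run:
```python
from notch import *
im=[]
for n in("scene","top"):
    p,d=optics.read_camera(n) if n=="scene" else (np.load("top0.npz")["p"],0)
    im.append(np.hstack([cv2.convertScaleAbs(ortho(n,p,c,.006,None,N=300),alpha=1.2) for c in ((.463,-.247),(.618,-.255))]))
cv2.imwrite("pics/n2.png",np.vstack(im))
```

```text
(no output)
```

View pics/n2.png

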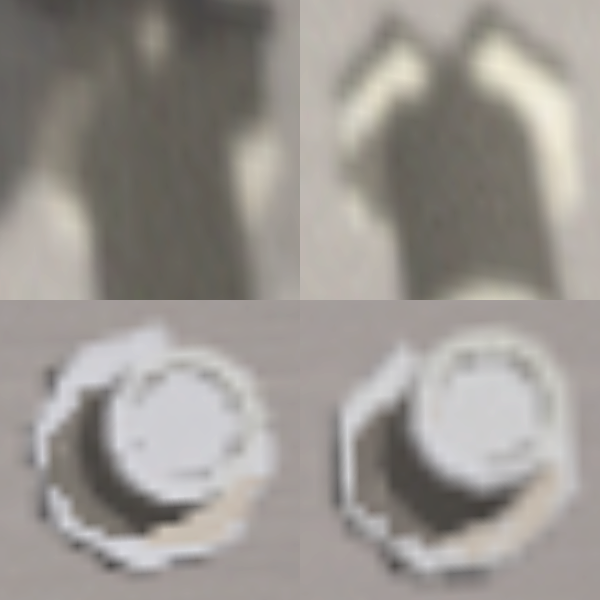

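Run:
```python
from notch import *
p=np.load("scene0.npz")["p"]
cv2.imwrite("pics/n3.png",np.hstack([cv2.convertScaleAbs(ortho("scene",p,c,.006,None,N=390),alpha=1.2) for c in ((.463,-.247),(.618,-.255))]))
```

```text
(no output)
```

View pics/n3.png

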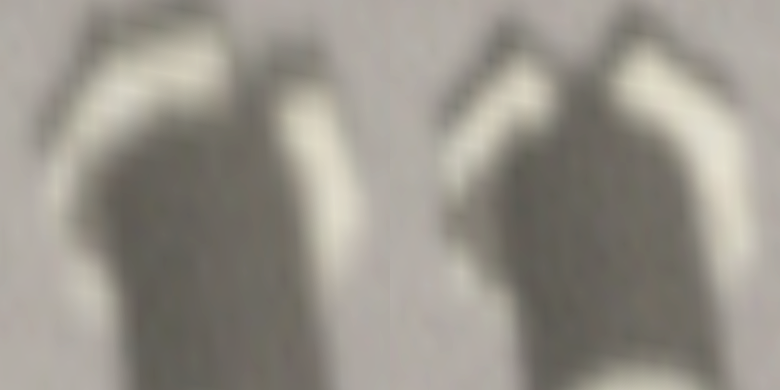

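```bash
python3 -m creep '[[[-1.1,-0.1,-1],-0.5,85],[[-2.2,-0.12,-2],-0.95,85],[[-2.2,-0.12,-3.2],-0.95,85],[[-2.2,-0.12,-4.4],-0.95,85],[[-2.2,-0.12,-5.4],-0.95,85],[[-2.2,-0.12,-6.2],-0.95,85],[[-2.2,-0.12,-6.5],-0.95,85],[[-2.2,-0.12,-6.5],-0.95,60],[[-2.2,-0.12,-6.5],-0.95,40],[[-2.2,-0.12,-6.5],-0.95,20]]';python3 -m creep '[[[0,0,0],0,20],[[0,0,0],0,20],[[0,0,0],0,20]]'
```

```text
time_s: 3.12
tool_pos: [0.467, -0.2491, 0.0428]
tcp_rot: [0.002, 0.217, 0.976, -0.001]
wrist_force: [-0.8, -1.0, 0.7]
width: 0.0511
grip_force: 0.0
time_s: 3.37
tool_pos: [0.4671, -0.2495, 0.043]
tcp_rot: [0.002, 0.217, 0.976, -0.001]
wrist_force: [-0.1, 1.3, 5.9]
width: 0.0348
grip_force: 60.3
```

```bash
python3 -m creep '[[[0,0,0.8],0,20],[[0,0,2],0,20],[[0,0,3.4],0,20],[[0,1,4.6],0.6,20],[[0.3,2.2,5.6],1.2,20],[[0.6,3.7,6.3],1.8,20],[[1,5.2,6.3],2.4,20],[[1.4,6.7,6.3],3,20],[[1.8,8.2,6.3],3.6,20],[[2.2,9.7,6.3],4.2,20]]';python3 -m creep '[[[0.2,1.5,0],0,20],[[0.5,3,0],0,20],[[0.8,4.5,0],0,20],[[1.1,6,0],0,20],[[1.3,7.5,0],0,20],[[1.5,9,0],0,20],[[1.5,10.5,-1],0,20],[[1.5,12,-2],0,20],[[1.5,12,-3],0,20],[[1.5,12,-3],0,20]]'
python3 - <<'E'
from h import *
p,d=optics.read_camera("scene"); cv2.imwrite("pics/s2.png",cv2.resize(p[140:290,330:480],(600,600),interpolation=2)); np.savez("s2.npz",p=p,d=d)
o=arm.get_obs(); print(o["tool_pos"],o["width"],o["wrist_force"])
E
```

```text
time_s: 4.2
tool_pos: [0.5204, -0.0043, 0.1992]
tcp_rot: [0.001, -0.002, 1.0, -0.0]
wrist_force: [0.4, -0.4, -2.0]
width: 0.0345
grip_force: 60.0
time_s: 5.03
tool_pos: [0.553, 0.2948, 0.1174]
tcp_rot: [-0.005, -0.003, 1.0, -0.002]
wrist_force: [-1.7, -1.7, -1.7]
width: 0.0346
grip_force: 60.0
[0.55415488 0.29360142 0.11955042] 0.03467990512237245 [-0.49010445 -0.81292624 -0.59360251]
```

View pics/s2.png

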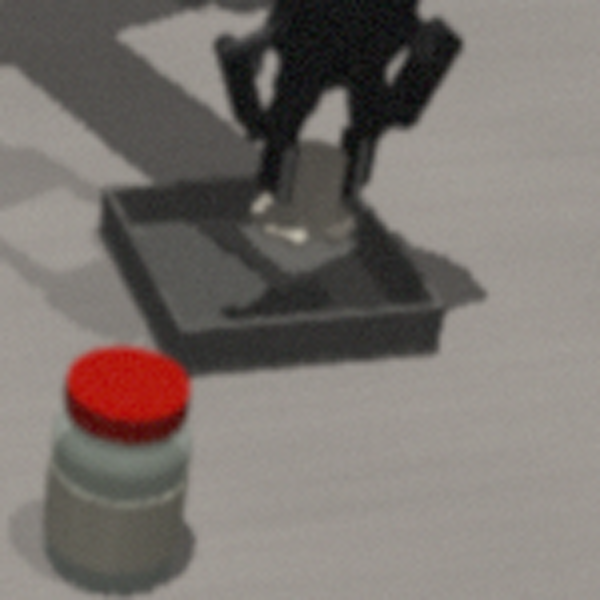

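```bash
python3 -m creep '[[[0.28,0,-0.7],0,20],[[0.28,0,-1.4],0,20],[[0.28,0,-1.6],0,20],[[0.25,0,-1.75],0,20],[[0.2,0,-1.85],0,20],[[0.12,0,-1.95],0,20],[[0.05,0,-2.05],0,20],[[0,0,-2.15],0,20],[[-0.05,0,-2.2],0,20],[[-0.1,0,-2.25],0,20]]'
```

```text
time_s: 5.92
tool_pos: [0.5617, 0.2935, 0.0762]
tcp_rot: [0.006, -0.001, 1.0, 0.0]
wrist_force: [-4.4, -9.3, 27.3]
width: 0.0347
grip_force: 63.3
```

```bash
python3 -m creep '[[[0,0,0],0,20],[[0,0,0],0,20],[[0,0,-0.1],0,20]]'
```

```text
time_s: 6.17
tool_pos: [0.56, 0.2935, 0.0739]
tcp_rot: [0.004, -0.001, 1.0, 0.0]
wrist_force: [-10.6, -8.7, 28.1]
width: 0.0343
grip_force: 64.2
```

```bash
python3 -m creep '[[[0,0,-0.2],0,20],[[0,0,-0.4],0,20],[[0,0,-0.5],0,20],[[0,0,-0.5],0,20]]';python3 - <<'E'
from h import *
for n in("scene",):
    p,d=optics.read_camera(n); W=cloud(n,d); hs=cv2.cvtColor(p,cv2.COLOR_BGR2HSV)
    m=(abs(W[...,0]-.56)<.05)&(abs(W[...,1]-.294)<.04)&(W[...,2]>.045)&(W[...,2]<.16)&(p.min(2)>75)
    s=W[m]; print(len(s)); 
    for z in np.arange(.03,.13,.006):
        q=s[abs(s[:,2]-z)<.003]; 
        if len(q): print(round(z,3),len(q),np.round([q[:,0].min(),np.median(q[:,0]),q[:,0].max(),q[:,1].min(),q[:,1].max()],3))
o=arm.get_obs(); print(o["tool_pos"],o["wrist_force"])
E
```

```text
time_s: 6.5
tool_pos: [0.5536, 0.2933, 0.0575]
tcp_rot: [-0.002, -0.0, 1.0, -0.001]
wrist_force: [-13.4, -5.0, 23.9]
width: 0.0349
grip_force: 66.6
96
0.048 28 [0.562 0.567 0.571 0.281 0.304]
0.054 25 [0.53  0.563 0.568 0.281 0.301]
0.06 18 [0.536 0.56  0.565 0.284 0.3  ]
0.066 15 [0.552 0.557 0.561 0.284 0.299]
0.072 5 [0.555 0.556 0.557 0.287 0.299]
0.12 1 [0.562 0.562 0.562 0.321 0.321]
0.126 1 [0.572 0.572 0.572 0.313 0.313]
[0.55359365 0.29332013 0.05751254] [-13.47987341  -5.07112176  24.04675669]
```

```bash
python3 -m creep '[[[0,0,1],0,20],[[-0.1,0,2.5],0,20],[[-0.2,-0.5,4],0.5,20],[[-0.3,-2,5],1,20],[[-0.4,-3.5,6],1.5,20],[[-0.5,-5,6],2,20],[[-0.6,-6.5,6],2.67,20],[[-0.8,-8,6],2.67,20],[[-0.9,-9.5,6],2.67,20],[[-0.9,-11,6],2.67,20]]';python3 -m creep '[[[0,0,0],0,20],[[0,0,0],0,20],[[0,0,0],0,20]]'
cat > meas.py <<'E'
from h import *
from scipy.optimize import least_squares
# held sleeve: scene + wrist clouds of pale points near TCP
def held(save=None):
    o=arm.get_obs(); t=np.array(o["tool_pos"]); out={}
    for n in("scene","wrist"):
        p,d=optics.read_camera(n); W=cloud(n,d,o); 
        if save: np.savez(f"{save}_{n}.npz",p=p,d=d); cv2.imwrite(f"pics/{save}_{n}.png",p)
        m=(np.linalg.norm(W-t,axis=2)<.075)&(p.min(2)>70)&(d>0)
        out[n]=W[m]
    return o,t,out
E
python3 - <<'E'
from meas import *
o,t,q=held("m1"); print(t,o["tcp_rot"],o["wrist_force"])
az=np.radians(16); ux=np.array([np.cos(az),np.sin(az),0]); uy=np.array([-np.sin(az),np.cos(az),0])
for n,s in q.items():
    r=s-t; a=np.c_[r@ux,r@uy,r[:,2]]*1000; print(n,len(a))
    c=a[abs(a[:,1])<9] 
    for z in range(-70,20,6):
        k=c[abs(c[:,2]-z)<3]
        if len(k)>2: print(z,len(k),np.round([*np.percentile(k[:,0],[0,10,50,90,100])],1), np.round(a[abs(a[:,2]-z)<3][:,1].min()),np.round(a[abs(a[:,2]-z)<3][:,1].max()))
E
```

```text
time_s: 7.38
tool_pos: [0.5322, 0.0172, 0.2037]
tcp_rot: [0.001, -0.14, 0.99, -0.0]
wrist_force: [0.1, 0.5, -0.5]
width: 0.0345
grip_force: 63.7
time_s: 7.63
tool_pos: [0.5331, 0.0189, 0.2031]
tcp_rot: [0.001, -0.139, 0.99, 0.0]
wrist_force: [0.1, -0.7, -1.0]
width: 0.0349
grip_force: 63.7
[0.53305323 0.01889845 0.20310741] [ 9.37146450e-04 -1.39418804e-01  9.90233048e-01  1.71009687e-04] [ 0.1102063  -0.68358431 -1.01607645]
scene 334
-28 7 [19.9 20.4 23.5 24.8 24.8] -29.0 26.0
-22 32 [16.1 17.2 22.5 30.  31. ] -27.0 22.0
-16 26 [13.8 15.2 17.4 19.5 30.4] -32.0 11.0
-10 24 [ 9.2 11.  12.9 15.6 16.5] -33.0 13.0
-4 22 [ 7.1  8.3 10.4 13.  15.9] -32.0 11.0
2 20 [ 3.7  5.1  8.8 10.5 11.9] -34.0 7.0
8 26 [-6.6  0.3  3.6  6.9  8. ] -32.0 10.0
14 6 [-0.6 -0.3  1.7  4.3  5.6] -33.0 7.0
wrist 9995
-40 339 [-18.1 -17.3 -15.6 -14.1 -12.3] -22.0 23.0
-16 51 [24.8 25.1 25.9 27.  27.8] -28.0 30.0
-4 194 [-28.5 -28.2 -27.1 -25.9 -22.7] -30.0 25.0
2 1965 [-28.8 -25.5 -19.8 -14.7 -10.8] -30.0 32.0
8 1733 [-16.2 -12.7  -8.2  -3.9  -1.4] -30.0 32.0
14 915 [-6.4 -3.3 -1.1  1.4  3.5] -17.0 32.0
```

View pics/m1_wrist.png

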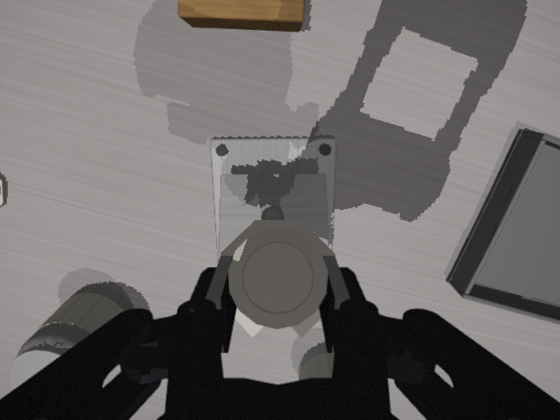

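```bash
cat > fit.py <<'E'
from meas import *
import sys
az=np.radians(16); ux=np.array([np.cos(az),np.sin(az),0]); uy=np.array([-np.sin(az),np.cos(az),0])
def top(s,t):
    r=s-t; a=np.c_[r@ux,r@uy,r[:,2]]*1000
    k=a[(abs(a[:,1])<20)&(a[:,2]>-12)&(a[:,0]<8)]
    best=None; g=np.random.default_rng(1)
    for _ in range(300):
        x,y,z=k[g.choice(len(k),3,False)]; n=np.cross(y-x,z-x); n/=np.linalg.norm(n)+1e-9
        i=abs((k-x)@n)<1
        if best is None or i.sum()>best.sum(): best=i
    q=k[best]; c=q.mean(0); n=np.linalg.svd(q-c)[2][2]; n*=np.sign(n[2])
    e1=np.cross([0,1,0],n); e1/=np.linalg.norm(e1); e2=np.cross(n,e1)
    uv=np.c_[(q-c)@e1,(q-c)@e2]; h=cv2.convexHull(uv.astype(np.float32))[:,0]
    cc,rr=cv2.minEnclosingCircle(h); C=c+cc[0]*e1+cc[1]*e2
    return C,n,rr,len(q)
E
python3 - <<'E'
from fit import *
import json
f=np.load("m1_wrist.npz"); o=arm.get_obs(); t=np.array(o["tool_pos"]); W=cloud("wrist",f["d"],o); p=f["p"]
m=(np.linalg.norm(W-t,axis=2)<.075)&(p.min(2)>70)
C,n,r,N=top(W[m],t); B=C-46*n; print("top",C,"axis",n,"r",r,N,"tilt",np.degrees(np.arccos(n[2])),"bottom (u,v,z) rel TCP mm",B,"world",t+(B[0]*ux+B[1]*uy)/1000+[0,0,B[2]/1000])
# pin from wrist
s=W[150:260,215:330].reshape(-1,3); s=s[(s[:,2]>.03)&(s[:,2]<.13)]
h=s; best=None; g=np.random.default_rng(0)
for _ in range(500):
    a,b,c=h[g.choice(len(h),3,False)]; nn=np.cross(b-a,c-a); nn/=np.linalg.norm(nn)+1e-12; nn*=np.sign(nn[2])
    if not .8<nn[2]<.93: continue
    i=abs((h-a)@nn)<.001
    if best is None or i.sum()>best.sum(): best=i
q=h[best]; c0=q.mean(0); nn=np.linalg.svd(q-c0)[2][2]; nn*=np.sign(nn[2]); print("plate",nn,np.degrees(np.arccos(nn[2])),np.degrees(np.arctan2(-nn[1],-nn[0])),c0,len(q),"z at (.5555,.0224):",c0[2]-((np.array([.5555,.0224])-c0[:2])@nn[:2])/nn[2])
off=(s-c0)@nn; pt=s[(off>.033)&(off<.042)]; print("pin tip pts",len(pt),pt.mean(0),off[off<.05].max())
for lo in (.004,.012,.02,.028,.036):
    k=s[(off>lo)&(off<lo+.008)]; print(lo,len(k),k.mean(0) if len(k) else 0, (k@uy).min() if len(k) else 0,(k@uy).max() if len(k) else 0)
E
```

```text
top [-12.8743602    0.83501838   6.01099558] axis [-0.48410759  0.01301691  0.87491165] r 17.955280303955078 5559 tilt 28.96547857406872 bottom (u,v,z) rel TCP mm [  9.39458905   0.23624066 -34.23494042] world [0.54186841 0.02280272 0.16835049]
plate [-0.47868983 -0.14405675  0.86608527] 29.993139153552235 16.748624276082325 [0.53853801 0.01784874 0.05539271] 4851 z at (.5555,.0224): 0.06552470405495217
pin tip pts 256 [0.53454877 0.0180329  0.09586542] 0.03987614331226098
0.004 0 0 0 0
0.012 0 0 0 0
0.02 1 [0.54298625 0.01221527 0.08857477] -0.13792522518003206 -0.13792522518003206
0.028 73 [0.53446731 0.01810172 0.09275345] -0.13772578275470823 -0.12204887767089562
0.036 190 [0.5346163  0.01810767 0.09689491] -0.13624570554541682 -0.12355343022926267
```

```bash
python3 -m creep '[[[-0.6,-0.2,-0.5],0,20],[[-1.02,-0.42,-1.1],0,20],[[-1.02,-0.42,-1.48],0,20],[[-0.8,-0.36,-1.88],0,20],[[-0.6,-0.3,-2.24],0,20],[[-0.41,-0.24,-2.59],0,20],[[-0.41,-0.24,-2.59],0,20],[[-0.41,-0.24,-2.59],0,20]]'
python3 - <<'E'
from fit import *
o,t,q=held("m2"); C,n,r,N=top(q["wrist"],t); B=C-46*n; print(t,o["wrist_force"],"B",t+(B[0]*ux+B[1]*uy)/1000+[0,0,B[2]/1000],n,r)
E
```

```text
time_s: 8.4
tool_pos: [0.5231, 0.0134, 0.1367]
tcp_rot: [-0.0, -0.14, 0.99, 0.0]
wrist_force: [-0.8, -0.0, 0.2]
width: 0.0347
grip_force: 63.7
[0.52309906 0.01341559 0.13667163] [-0.77735488 -0.00209035  0.19943041] B [0.53185449 0.01657658 0.10229763] [-0.4812226   0.0056833   0.87658001] 17.957317352294922
```

```bash
python3 -m creep '[[[0.1,0.03,-0.17],0,20],[[0.19,0.06,-0.35],0,20],[[0.27,0.08,-0.49],0,20],[[0.35,0.1,-0.62],0,20],[[0.35,0.1,-0.62],0,20]]'; python3 -m creep '[[[0.1,0.03,-0.17],0,20],[[0.19,0.06,-0.35],0,20],[[0.19,0.06,-0.35],0,20]]'; python3 -m creep '[[[0.1,0.03,-0.17],0,20],[[0.1,0.03,-0.17],0,20],[[0.1,0.03,-0.17],0,20]]'
```

```text
time_s: 8.92
tool_pos: [0.5314, 0.0155, 0.1211]
tcp_rot: [-0.0, -0.14, 0.99, 0.0]
wrist_force: [0.8, 0.7, -1.3]
width: 0.0345
grip_force: 63.7
time_s: 9.17
tool_pos: [0.5362, 0.0171, 0.1122]
tcp_rot: [-0.0, -0.14, 0.99, 0.0]
wrist_force: [1.5, 0.1, -1.1]
width: 0.0347
grip_force: 63.7
time_s: 9.42
tool_pos: [0.5384, 0.0178, 0.1085]
tcp_rot: [-0.0, -0.14, 0.99, 0.0]
wrist_force: [0.5, 0.2, 0.1]
width: 0.0344
grip_force: 63.7
```

```bash
python3 -m creep '[[[0.1,0.03,-0.17],0,20],[[0.1,0.03,-0.17],0,20],[[0.1,0.03,-0.17],0,20]]'; python3 -m creep '[[[0.08,0.02,-0.14],0,20],[[0.08,0.02,-0.14],0,20],[[0.08,0.02,-0.14],0,20]]'
```

```text
time_s: 9.67
tool_pos: [0.5409, 0.0185, 0.1043]
tcp_rot: [-0.0, -0.14, 0.99, 0.0]
wrist_force: [0.1, -0.3, -1.0]
width: 0.0347
grip_force: 63.7
time_s: 9.92
tool_pos: [0.543, 0.019, 0.1008]
tcp_rot: [-0.0, -0.14, 0.99, 0.0]
wrist_force: [0.4, 0.9, -1.5]
width: 0.0348
grip_force: 63.7
```

```bash
python3 -m creep '[[[0.08,0.02,-0.14],0,20],[[0.08,0.02,-0.14],0,20],[[0.08,0.02,-0.14],0,20]]'; python3 -m creep '[[[0.05,0.015,-0.1],0,20],[[0.05,0.015,-0.1],0,20],[[0.05,0.015,-0.1],0,20]]'
python3 - <<'E'
from fit import *
o,t,q=held("m3"); C,n,r,N=top(q["wrist"],t); B=C-46*n; print(t,o["wrist_force"],"B",t+(B[0]*ux+B[1]*uy)/1000+[0,0,B[2]/1000],n,r)
E
```

```text
time_s: 10.17
tool_pos: [0.5444, 0.0191, 0.0984]
tcp_rot: [-0.001, -0.14, 0.99, -0.0]
wrist_force: [-5.1, -1.8, 7.2]
width: 0.0348
grip_force: 64.6
time_s: 10.42
tool_pos: [0.5445, 0.0191, 0.098]
tcp_rot: [-0.003, -0.14, 0.99, -0.0]
wrist_force: [-12.1, -3.3, 22.4]
width: 0.0343
grip_force: 66.2
[0.54446189 0.01906058 0.09799345] [-12.06534705  -3.26241563  22.38229017] B [0.55295469 0.02324536 0.06403087] [-0.49314688 -0.01852109  0.86974889] 18.0283203125
```

```bash
python3 -m creep '[[[-0.08,-0.02,0.14],0,20],[[-0.08,-0.02,0.14],0,20],[[-0.08,-0.02,0.16],0,45],[[-0.08,-0.02,0.18],0,75],[[-0.08,-0.02,0.2],0,75],[[-0.08,-0.02,0.2],0,75]]'; python3 -m creep '[[[0,0,0.5],0,75],[[0,0,1.5],0,75],[[0,0,2.8],0,75],[[0,0,4],0,75],[[0,0,4],0,75],[[0,0,4],0,75]]'
python3 - <<'E'
from fit import *
o=arm.get_obs(); t=np.array(o["tool_pos"]); p,d=optics.read_camera("wrist"); W=cloud("wrist",d,o); np.savez("m4.npz",p=p,d=d)
for ref in(np.array([.533,.017,.105]),):
    m=(np.linalg.norm(W-ref,axis=2)<.06)&(p.min(2)>70)
    C,n,r,N=top(W[m],ref); B=C-46*n; print(t,o["width"],"B",ref+(B[0]*ux+B[1]*uy)/1000+[0,0,B[2]/1000],n,r,N)
E
```

```text
time_s: 11.02
tool_pos: [0.5443, 0.0194, 0.0997]
tcp_rot: [-0.0, -0.14, 0.99, 0.0]
wrist_force: [0.2, 0.4, 0.7]
width: 0.0749
grip_force: 0.0
time_s: 11.52
tool_pos: [0.5465, 0.0193, 0.2035]
tcp_rot: [0.003, -0.14, 0.99, -0.001]
wrist_force: [-0.5, -0.6, -0.5]
width: 0.0747
grip_force: 0.0
[0.54645192 0.01929653 0.20347032] 0.07471944886382803 B [0.55245918 0.02215908 0.06350486] [-0.4804503   0.00596968  0.87700164] 17.922977447509766 1441
```

```bash
python3 -m creep '[[[0.3,-1.4,0],0,80],[[0.7,-2.9,0],0,80],[[1.1,-4.4,0],0,80],[[1.5,-5.9,0],0,80],[[1.9,-7.4,0],0,80],[[2.4,-9,0],0,80],[[2.86,-10.5,0],0,80],[[2.86,-11,-0.5],0,80],[[2.86,-11,-1.5],0,80],[[2.86,-11,-1.5],0,80]]'; python3 -m creep '[[[0,0,-1.2],0,80],[[0,0,-2.4],0,80],[[0,0,-3.6],0,80],[[0,0,-4.6],0,80],[[0,0,-5.1],0,80],[[0,0,-5.1],0,50],[[0,0,-5.1],0,30],[[0,0,-5.1],0,20],[[0,0,-5.1],0,20],[[0,0,-5.1],0,20]]'
```

```text
time_s: 12.4
tool_pos: [0.6111, -0.2548, 0.1552]
tcp_rot: [-0.005, -0.139, 0.99, 0.004]
wrist_force: [-1.2, -0.0, -1.6]
width: 0.08
grip_force: 0.0
time_s: 13.23
tool_pos: [0.6178, -0.2565, 0.0378]
tcp_rot: [0.002, -0.14, 0.99, -0.001]
wrist_force: [0.1, 0.5, 3.0]
width: 0.0359
grip_force: 60.3
```

```bash
python3 -m creep '[[[0,0,0.8],0,20],[[0,0,2],0,20],[[0,0,3.4],0,20],[[0,0.6,4.8],0,20],[[-0.3,1.8,6],0,20],[[-0.6,3.1,7],0,20],[[-0.9,4.6,7.2],0,20],[[-1.2,6.1,7.2],0,20],[[-1.5,7.6,7.2],0,20],[[-1.8,9.1,7.2],0,20]]'; python3 -m creep '[[[-0.3,1.5,0],0,20],[[-0.6,3,0],0,20],[[-0.9,4.5,0],0,20],[[-1.2,6,0],0,20],[[-1.5,7.5,0],0,20],[[-1.8,9,0],0,20],[[-2.1,10.5,0],0,20],[[-2.4,12,-0.5],0,20],[[-2.6,12.9,-1.5],0,20],[[-2.6,12.9,-2.5],0,20]]';python3 -m creep '[[[0,0,-1],0,20],[[0,0,-2],0,20],[[0,0,-3],0,20],[[0,0,-3.5],0,20],[[0,0,-3.5],0,20],[[0,0,-3.5],0,20]]'
```

```text
time_s: 14.07
tool_pos: [0.5704, -0.0267, 0.2166]
tcp_rot: [0.001, -0.14, 0.99, -0.0]
wrist_force: [0.1, -0.2, -1.3]
width: 0.0356
grip_force: 60.2
time_s: 14.9
tool_pos: [0.5061, 0.2999, 0.1547]
tcp_rot: [0.003, -0.142, 0.99, 0.002]
wrist_force: [0.4, -0.5, -1.3]
width: 0.0358
grip_force: 60.3
time_s: 15.4
tool_pos: [0.5057, 0.2942, 0.0652]
tcp_rot: [-0.0, -0.14, 0.99, -0.0]
wrist_force: [0.2, -0.1, -1.6]
width: 0.0357
grip_force: 60.3
```

Lower 21 mm more, release, retreat up.

```bash
python3 -m creep '[[[0,0,-0.5],0,20],[[0,0,-0.86],0,20],[[0,0,-0.86],0,20],[[0,0,-0.86],0,45],[[0,0,-0.86],0,70],[[0,0,-0.86],0,70],[[0,0,-0.86],0,70]]'; python3 -m creep '[[[0,0,0.8],0,70],[[0,0,2],0,70],[[0,0,3.5],0,70],[[0,0,5],0,70],[[-1,1,6],0,70],[[-2.4,2.2,6],0,70],[[-3.6,3,6],0,70],[[-4,3,6],0,70],[[-4,3,6],0,70]]'
python3 - <<'E'
from fit import *
o=arm.get_obs(); print(o["tool_pos"],o["wrist_force"]); import time
r={}
for n in("scene","top"):
    p,d=optics.read_camera(n); r[n]=p; W=cloud(n,d).reshape(-1,3); b=p.reshape(-1,3).min(1)
    s=W[(abs(W[:,0]-.508)<.06)&(abs(W[:,1]-.294)<.06)&(W[:,2]>.046)&(W[:,2]<.056)]; print(n,"tray sleeve top",len(s),s.mean(0) if len(s) else 0)
    ref=np.array([.533,.017,.105]); m=(np.linalg.norm(W-ref,axis=1)<.06)&(b>70)
    try: C,nv,rr,N=top(W[m],ref); B=C-46*nv; print("pin sleeve B",ref+(B[0]*ux+B[1]*uy)/1000+[0,0,B[2]/1000],nv,rr,N)
    except Exception as e: print(e)
a=cv2.resize(r["scene"][170:260,240:440],(800,360),interpolation=2); b=cv2.resize(r["top"][175:245,130:300],(560,230),interpolation=2)
cv2.imwrite("pics/f.png",np.vstack([a,np.pad(b,((0,0),(0,240),(0,0)))]))
E
```

```text
time_s: 15.98
tool_pos: [0.5061, 0.2945, 0.0441]
tcp_rot: [0.0, -0.14, 0.99, 0.0]
wrist_force: [0.2, -0.1, 0.0]
width: 0.0698
grip_force: 0.0
time_s: 16.73
tool_pos: [0.4028, 0.37, 0.1937]
tcp_rot: [-0.001, -0.142, 0.99, -0.0]
wrist_force: [-1.0, -0.3, 0.5]
width: 0.0695
grip_force: 0.0
[0.40283457 0.36997805 0.19365851] [-1.00383451 -0.32638966  0.49708509]
scene tray sleeve top 112 [0.50741648 0.29166192 0.04938979]
pin sleeve B [0.55161153 0.01951779 0.0606368 ] [-0.43324628 -0.00746764  0.90124464] 17.28648567199707 13
top tray sleeve top 161 [0.50631733 0.29296531 0.05048423]
pin sleeve B [0.5563413  0.01990244 0.06508556] [-0.53089229  0.0464579   0.8461649 ] 17.48857879638672 52
```

View pics/f.png

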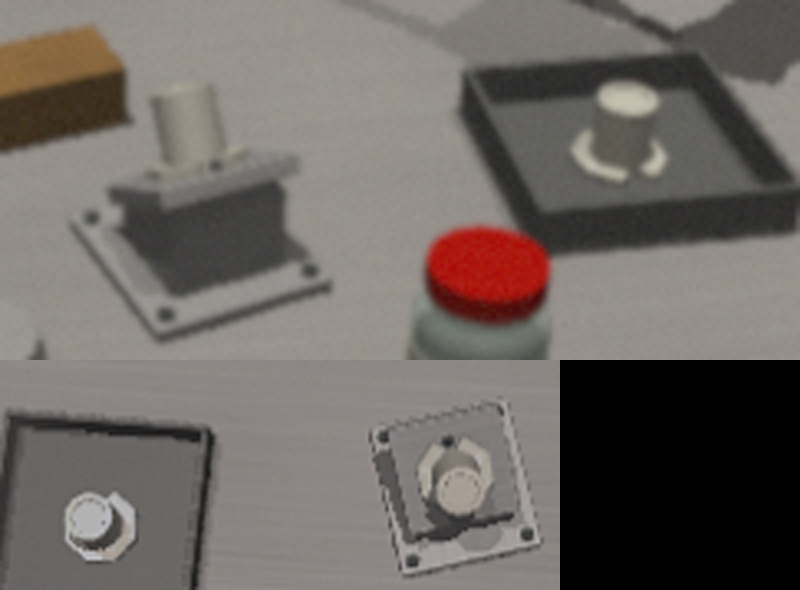

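The picture shows the pin sleeve's flange down on the plate with the dark key sitting in the notch (447,440 in the lower view), and the other sleeve upright near the middle of the tray (625,130 in the upper view).

```bash
python3 -c "
from bench import ticket; print(ticket.sign_off())"
```

```text
the job is handed in; nothing more can be done
None
```

The job is handed in and no verdict came back: the sleeve nearer the robot slid fully home on the pin (contact about 25 N, flange flush, key in its notch), and the other, rejected by elimination without being tried on the pin, stands upright in the tray, with about 17 s used.

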